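Find the full and the empty shaker by their weight

ROBOT

A 6-joint arm with a two-finger parallel gripper is mounted at the origin on the work surface; the furniture and walls round the work are solid. World frame = base frame: x ahead of the robot, y to its left, z up, the work surface at z = 0. Lengths are in mm, angles in rad, forces in N, time in s.
With the tool pointing down it reaches from about 350 to 875 mm from the base axis. Payload 4.2 kg.
Tool frame: the origin (TCP) lies midway between the tips of the shut fingers; the grasp point (between the pads) lies 19 mm behind it; z points along the fingers, y is the line along which they close (so a half turn about z gives the same grasp; the last joint's range is limited). The gripper opens to 85 mm and grips with 20 to 120 N. Pads are 22 mm wide; open, the fingers measure 114 mm over their backs; the gripper's body (76 mm by 85 mm) begins 54 mm behind the grasp point. The pads swing forward as they close: fully open they stand 13 mm farther back than shut.
Start: joints at [-0.986, 0.385, 0.008, 0, -1.194, -0.259], TCP at [200.057, -592.095, 231.312] pointing down, gripper open.
Joint ranges: [-3.14, 3.14], [-1.21, 2.06], [-1.07, 1.41], [-3.16, 2.05], [-2.99, -0.16], [-3.1, 3.1]. Speed limits (rad/s): [2.79, 2.79, 3.14, 3.14, 3.14, 3.14].

INTERFACE

Orientations are given as a unit quaternion [x, y, z, w].
In Python, from bench import arm gives the robot as it stands.
- The arm moves only by the tool send_rows, never from a script. Its argument "targets" is a list of rows, each an object of numbers: "gripper": the gripper command: -1 is fully open, 1 is shut, values between are in proportion; "x", "y", "z": the shift along the tool's x, y, z in cm; "ax", "ay", "az": the turn, a rotation vector about the tool's x, y, z in degrees. A call has 1 to 5 rows; each row shifts and turns the commanded pose from where the row before left it, along the tool's axes as they then stand; what a row does not reach is not made up. A row lasts 1/12 s, in which the tool goes at most 41.7 mm and 7.16 degrees, less where a joint would pass 70% of its speed; a pose out of reach is approached as far as the arm can. A call is refused whole if a number of a shift passes 4.17 or a number of a turn 7.16, either way. A call with a gripper value outside its range is refused whole. The fingers move at their own pace and stop on an object; the grip force is fixed at half the most. Time passes only in rows, so rows that do not move let the fingers close. It gives the time, the measured TCP pose, the force, the opening and the grip force at its end, in the units of the state.
- arm.read_state(): the state, without advancing time (a new reading comes with each control period).
- arm.get_image(name): name is "scene" or "top" or "wrist"; returns (picture, depth): 384x512x3 uint8, red, green, blue; 384x512 float32, mm along the optical axis (not along the pixel's ray), 0 where there is no reading.
- arm.camera_model(name): a dict with "fx", "fy", "cx", "cy" (pixels), "distortion" ([k1, k2, p1, p2, k3] as OpenCV has them; the pictures are not rectified), "cam_to_world" (4x4, takes a point from camera to world coordinates). Camera axes: x right, y down, z forward; pixel columns grow to the right and rows downward; lengths in mm; the calibration is good to about 2 mm. A picture is of the moment at which its call begins: read the wrist's pose just before it. camera_model takes no time and is no camera call; for the wrist camera it gives the pose at the moment of the call.
- arm.job_done(): hands the job in; it is judged then, once.
Trained networks look in the newest picture that a camera, given by its name, has taken for a name from the list of things; names that differ only in an ending like _2 or _b are one class to them, and where a whole thing is asked for, a point or a joint stands for the part that bears it (a point fixed in the world has none). Each returns a list of dicts, best first, with "score" (0 to 1); they miss things now and then, are a little off and sometimes report something else, mostly with a low value. They report only what shows in the picture. A call takes as long as a camera call. They do not tell look-alikes from the thing itself.
- arm.boxes_of(camera, thing): "rect" ([left, top, width, height] in pixels, round what is visible of it).
The state is a dict: "clock": time; "joints": joint angles; "joint_vel": joint speeds; "joint_efforts": joint torques, N m; "position": TCP position; "ee_rot": TCP orientation; "contact_force": force on the tool from outside, world axes, zero at the start; "wrist_torque": the same for the moment, N m; "gripper_width": finger opening in mm; "grasp_force": force on a finger pad.
Only numpy, scipy, OpenCV 4.12 (cv2) and the standard library are available. Lean on these libraries where they do the work, as an engineer would, in place of code of your own. Each camera call takes 0.05 s, during which the arm holds its last target. There are 200 camera calls.

TASK

The three steel shakers look alike, but one is full, one is half full and one is nearly empty: feel which is which by lifting them. Stand the full one on the serving tray with the soup bowl and the nearly empty one in the shallow steel pan, setting them down gently and upright; the half-full one stays, or goes back, where it stood. Do not tip a shaker over and leave the other things where they are.

Things in the scene. Friction and masses are not known exactly. Their poses are not given: they have to be found in the camera images.
- shaker_1: closed steel shaker, 58 mm across, 95 mm tall, straight-sided with a slightly domed top; origin at the centre of its underside, z up. One of three exactly alike, in a loose row ahead of the robot. With contents the full one weighs 0.45 kg (4.4 N), the half-full 0.25 kg (2.45 N), the nearly empty 0.12 kg (1.2 N), each within 10 percent; which is which changes every time
- shaker_2: closed steel shaker, 58 mm across, 95 mm tall, straight-sided with a slightly domed top; origin at the centre of its underside, z up. One of three exactly alike, in a loose row ahead of the robot. With contents the full one weighs 0.45 kg (4.4 N), the half-full 0.25 kg (2.45 N), the nearly empty 0.12 kg (1.2 N), each within 10 percent; which is which changes every time
- shaker_3: closed steel shaker, 58 mm across, 95 mm tall, straight-sided with a slightly domed top; origin at the centre of its underside, z up. One of three exactly alike, in a loose row ahead of the robot. With contents the full one weighs 0.45 kg (4.4 N), the half-full 0.25 kg (2.45 N), the nearly empty 0.12 kg (1.2 N), each within 10 percent; which is which changes every time
- serving_tray: fixed dark brown serving tray, 449 mm (x, away from the robot) by 336 mm (y), with clipped corners, at the robot's left; its raised rim is 24 mm high and about 40 mm wide; its flat floor, 3 mm above the worktop, spans x -180 to 180 mm and y -100 to 125 mm from its origin; origin at the centre of its underside. A soup bowl stands on its near half, a squat jar far left
- tray_spot (a point): point on the tray's floor (3 mm above the worktop) in the middle of its free far half, 100 mm along x and -45 mm along y from the tray's origin; a shaker fits well anywhere on the flat floor clear of the bowl and the jar
- pan: fixed shallow square stainless steel pan, open at the top, 130 x 130 mm outside and 25 mm high including its rolled rim (walls 3 mm thick, rim bar 6 mm thick), at the robot's right; flat floor 3 mm above the worktop; origin at the centre of its underside
- pan_spot (a point): centre of the pan's floor, 3 mm above the worktop
- bowl: fixed white ribbed soup bowl, 141 mm across and 62 mm tall, on the near half of the tray; origin at the centre of its underside; leave it alone
- spice_jar: slim glass spice jar with a white cap, 47 mm across and 98 mm tall, on the worktop behind the gap between the shakers and the pan; origin at the centre of its underside; leave it alone. A wall shelf hangs over the back of the worktop: its front edge is at x = 0.595 m, its underside 0.43 m above the worktop, so keep the wrist from swinging out under it
- chili_jar: squat jar with a dark screw lid, 64 x 68 mm and 84 mm tall, on the far left part of the tray; origin at the centre of its underside; leave it alone
- marker: marker pen, 17 x 135 x 15 mm, lying along y behind the shakers; origin under its middle; leave it alone
- small_dish: fixed small white sauce dish, 67 mm across and 21 mm tall, behind the shakers; origin at the centre of its underside; leave it alone
There are look-alikes about, which are no part of the job. Leave any pink look-alike of the shaker_3 alone.

How it is judged (in metres and radians):
At the end, for the whole second after the job is handed in: The full shaker (the one that presses on the tray with more than 3.2 N) stands on the serving tray, the nearly empty one (pressing with 0.5 to 1.8 N) stands in the pan, and the half-full one stands within 50 mm of where it stood at the start; all three are upright within 0.1 rad and at rest (((contact force between shaker_1 and serving_tray above 3.2 N and contact force between shaker_2 and pan between 0.5 and 1.8 N and distance of shaker_3 from where it was at the start of the episode below 0.05 m) or (contact force between shaker_1 and serving_tray above 3.2 N and contact force between shaker_3 and pan between 0.5 and 1.8 N and distance of shaker_2 from where it was at the start of the episode below 0.05 m) or (contact force between shaker_2 and serving_tray above 3.2 N and contact force between shaker_1 and pan between 0.5 and 1.8 N and distance of shaker_3 from where it was at the start of the episode below 0.05 m) or (contact force between shaker_2 and serving_tray above 3.2 N and contact force between shaker_3 and pan between 0.5 and 1.8 N and distance of shaker_1 from where it was at the start of the episode below 0.05 m) or (contact force between shaker_3 and serving_tray above 3.2 N and contact force between shaker_1 and pan between 0.5 and 1.8 N and distance of shaker_2 from where it was at the start of the episode below 0.05 m) or (contact force between shaker_3 and serving_tray above 3.2 N and contact force between shaker_2 and pan between 0.5 and 1.8 N and distance of shaker_1 from where it was at the start of the episode below 0.05 m)) and angle between each of shaker_1, shaker_2, shaker_3's own z axis and vertical below 0.1 rad and linear speed of each of shaker_1, shaker_2, shaker_3 below 0.02 m/s); the robot touches nothing.
It fails at once if a shaker is tipped over (tilted more than 0.7 rad) (angle between any of shaker_1, shaker_2, shaker_3's own z axis and vertical above 0.7 rad).
It fails at once if a shaker is dropped or banged onto the tray or into the pan (contact above 40 N) (contact force between any of shaker_1, shaker_2, shaker_3 and serving_tray above 40 N or contact force between any of shaker_1, shaker_2, shaker_3 and pan above 40 N).
It fails at once if a shaker is let fall or struck (moving faster than 0.4 m/s while the fingers do not touch it, as after a fall of about 10 mm) ((contact force between shaker_1 and the fingers below 0.05 N and linear speed of shaker_1 above 0.4 m/s) or (contact force between shaker_2 and the fingers below 0.05 N and linear speed of shaker_2 above 0.4 m/s) or (contact force between shaker_3 and the fingers below 0.05 N and linear speed of shaker_3 above 0.4 m/s)).
It fails at once if the spice jar, the squat jar or the marker pen is shifted more than 40 mm (distance of any of spice_jar, chili_jar, marker from where it was at the start of the episode above 0.04 m).
It also fails if it takes over 69 s, if anything falls off the work surface, if the arm or the gripper's body presses on something with over 40 N, if the wrist force passes 120 N, or if a joint passes its speed limit or range.

## Working session

There is one attempt and no reset: what is moved stays moved. The work goes in short steps, Python scripts to look and compute and a tool call to move; the robot and the scene stay as the last step left them, time stands still between calls to the robot, and variables do not carry over. Pictures are saved under pics/ and viewed, at most 10 in all, crops included, and the job is handed in when it is done.

Besides the shell and the picture viewer there is one more tool, called after "Call:" as name(argument=value, ...), one argument or row to a line, values as JSON. send_rows: Moves the arm, as the interface text tells. Its arguments: {"type":"object","properties":{"targets":{"type":"array"}},"required":["targets"]}

```bash
mkdir -p pics; cat > h.py <<'E'
import numpy as np, cv2
from bench import arm
def world(cam,dep,m=None):
    m=m or arm.camera_model(cam)
    K=np.array([[m['fx'],0,m['cx']],[0,m['fy'],m['cy']],[0,0,1]])
    h,w=dep.shape
    uv=np.stack(np.meshgrid(np.arange(w),np.arange(h)),-1).reshape(-1,1,2).astype(float)
    n=cv2.undistortPoints(uv,K,np.array(m['distortion'])).reshape(h,w,2)
    P=np.dstack([n*dep[...,None],dep])
    T=np.array(m['cam_to_world'])
    W=P@T[:3,:3].T+T[:3,3]
    W[dep<=0]=np.nan
    return W
E
python3 - <<'E'
from h import *
a,d=arm.get_image('top'); b,_=arm.get_image('scene')
W=world('top',d); np.save('W.npy',W)
cv2.imwrite('pics/a.png',cv2.cvtColor(np.vstack([a]),cv2.COLOR_RGB2BGR))
cv2.imwrite('pics/b.png',cv2.cvtColor(b,cv2.COLOR_RGB2BGR))
for t in ['shaker_1','pan','serving_tray','bowl','spice_jar','chili_jar','marker','small_dish']:
    for r in arm.boxes_of('top',t)[:5]:
        x,y,w,h=r['rect']; c=W[int(y+h/2),int(x+w/2)]
        print(t,round(r['score'],2),np.round(r['rect']),np.round(c))
s=arm.read_state(); print(s['ee_rot'],s['clock'],s['contact_force'])
E
```

```text
shaker_1 0.93 [304. 210.  20.  21.] [323. -96.  92.]
shaker_1 0.84 [310. 177.  20.  24.] [ 417. -117.   91.]
shaker_1 0.83 [222. 212.  18.  21.] [311. 149.  95.]
shaker_1 0.67 [226. 176.  24.  18.] [427. 131.  89.]
shaker_1 0.59 [261. 172.  25.  19.] [441.  26.  91.]
pan 0.6 [356. 161.  45.  46.] [ 447. -313.    6.]
serving_tray 0.81 [104. 136. 108. 143.] [355. 389.   3.]
bowl 0.93 [134. 212.  43.  42.] [278. 383.  48.]
chili_jar 0.68 [115. 167.  28.  25.] [435. 461.  87.]
marker 0.72 [277. 150.  42.   4.] [544. -57.  13.]
small_dish 0.84 [243. 138.  21.  24.] [552.  88.   5.]
[-1.62167952e-01  9.86763170e-01  3.97209083e-05 -8.33099271e-06] 0.5 [0.36455095 0.23573198 0.46347747]
```

View pics/a.png

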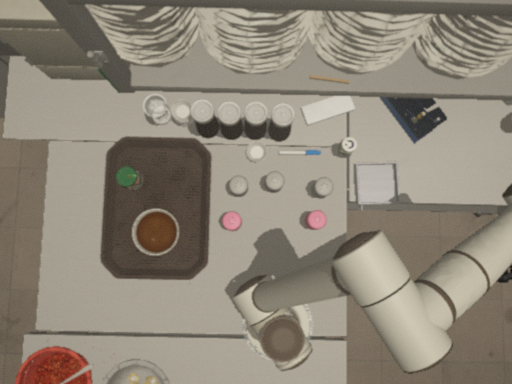

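View pics/b.png

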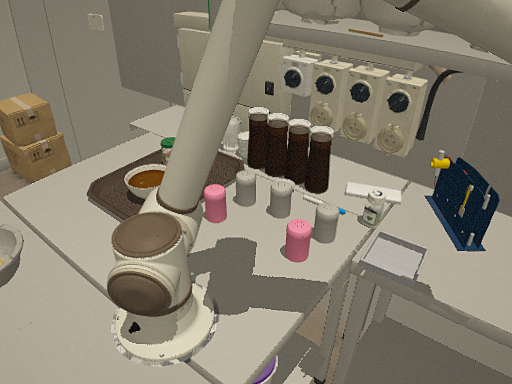

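Top view: three grey shakers at about (238,185), (275,181) and (323,187). Pink look-alikes are at (231,221) and (317,219), and the pan is at (376,184). Next I'll fit centres from depth.

```bash
python3 - <<'E'
from h import *
W=np.load('W.npy'); v,u=np.mgrid[:384,:512]
for n,(cu,cv,r,zl) in dict(A=(238,185,14,70),B=(275,181,14,70),C=(323,187,14,70),pk1=(231,221,14,70),pk2=(317,219,14,70),spice=(348,146,12,50),chili=(128,178,16,60),bowl=(155,232,24,40)).items():
    m=(abs(u-cu)<r)&(abs(v-cv)<r)&(W[...,2]>zl)&(W[...,2]<130)
    p=W[m]; print(n,m.sum(),np.round(p.min(0)),np.round(p.max(0)),np.round((p.min(0)+p.max(0))/2))
    pts=p[p[:,2]>zl+15]
    if len(pts): print('   top mean',np.round(pts.mean(0)))
m=(abs(u-376)<30)&(abs(v-184)<30)&(W[...,2]>15)&(W[...,2]<40);p=W[m];print('pan',np.percentile(p,[2,98],axis=0).round())
m=(abs(u-157)<60)&(abs(v-207)<78)&(W[...,2]>15)&(W[...,2]<30);p=W[m];print('tray',np.percentile(p,[1,99],axis=0).round())
E
```

```text
A 293 [396. 104.  73.] [452. 161. 101.] [424. 133.  87.]
   top mean [425. 133.  92.]
B 295 [412.  -5.  73.] [470.  50. 101.] [441.  22.  87.]
   top mean [441.  22.  92.]
C 298 [ 397. -154.   70.] [455. -99. 102.] [ 426. -126.   86.]
   top mean [ 426. -127.   92.]
pk1 299 [288. 122.  72.] [345. 176. 100.] [316. 149.  86.]
   top mean [316. 149.  92.]
pk2 298 [ 299. -135.   76.] [354. -79. 104.] [ 326. -107.   90.]
   top mean [ 325. -106.   92.]
spice 255 [ 533. -225.   50.] [ 578. -178.  105.] [ 556. -202.   78.]
   top mean [ 553. -200.   92.]
chili 369 [412. 440.  61.] [475. 502.  95.] [444. 471.  78.]
   top mean [443. 470.  87.]
bowl 1691 [211. 312.  40.] [348. 450.  73.] [279. 381.  57.]
   top mean [282. 391.  62.]
pan [[ 383. -377.   16.]
 [ 517. -241.   30.]]
tray [[135. 222.  15.]
 [582. 553.  29.]]
```

Call:
send_rows(
  targets=[
    {"az": 7, "gripper": -1},
    {"az": 7, "gripper": -1},
    {"az": 4.66, "gripper": -1},
  ],
)

```text
$.targets[0]: bad value
```

Call:
send_rows(
  targets=[
    {"x": 0, "y": 0, "z": 0, "ax": 0, "ay": 0, "az": 7, "gripper": -1},
    {"x": 0, "y": 0, "z": 0, "ax": 0, "ay": 0, "az": 7, "gripper": -1},
    {"x": 0, "y": 0, "z": 0, "ax": 0, "ay": 0, "az": 4.66, "gripper": -1},
    {"x": -1.7, "y": 3.5, "z": 0, "ax": 0, "ay": 0, "az": 0, "gripper": -1},
    {"x": -1.7, "y": 3.5, "z": 0, "ax": 0, "ay": 0, "az": 0, "gripper": -1},
  ],
)

```text
clock: 0.92
position: [233.7, -522.2, 230.3]
ee_rot: [0.002, 1.0, 0.0, -0.0]
contact_force: [1.0, -0.0, 0.5]
gripper_width: 85.4
grasp_force: 0.0
```

Call:
send_rows(
  targets=[
    {"x": -1.75, "y": 3.6, "z": 0, "ax": 0, "ay": 0, "az": 0, "gripper": -1},
    {"x": -1.75, "y": 3.6, "z": 0, "ax": 0, "ay": 0, "az": 0, "gripper": -1},
    {"x": -1.75, "y": 3.6, "z": 0, "ax": 0, "ay": 0, "az": 0, "gripper": -1},
    {"x": -1.75, "y": 3.6, "z": 0, "ax": 0, "ay": 0, "az": 0, "gripper": -1},
    {"x": -1.75, "y": 3.6, "z": 0, "ax": 0, "ay": 0, "az": 0, "gripper": -1},
  ],
)

```text
clock: 1.33
position: [321.9, -340.4, 231.6]
ee_rot: [0.0, 1.0, -0.0, 0.0]
contact_force: [1.1, -1.4, -0.8]
gripper_width: 85.4
grasp_force: 0.0
```

Call:
send_rows(
  targets=[
    {"x": -1.75, "y": 3.6, "z": 0, "ax": 0, "ay": 0, "az": 0, "gripper": -1},
    {"x": -1.75, "y": 3.6, "z": 0, "ax": 0, "ay": 0, "az": 0, "gripper": -1},
    {"x": -1.75, "y": 3.6, "z": 0, "ax": 0, "ay": 0, "az": 0, "gripper": -1},
    {"x": -1.75, "y": 3.6, "z": 0, "ax": 0, "ay": 0, "az": 0, "gripper": -1},
    {"x": -1.75, "y": 3.6, "z": 0, "ax": 0, "ay": 0, "az": 0, "gripper": -1},
  ],
)

```text
clock: 1.75
position: [409.4, -160.2, 231.9]
ee_rot: [-0.0, 1.0, -0.0, 0.001]
contact_force: [0.4, -0.1, 0.5]
gripper_width: 85.0
grasp_force: 0.0
```

Call:
send_rows(
  targets=[
    {"x": 0, "y": 0, "z": 1, "ax": 0, "ay": 0, "az": 0, "gripper": -1},
    {"x": 0, "y": 0, "z": 2, "ax": 0, "ay": 0, "az": 0, "gripper": -1},
    {"x": 0, "y": 0, "z": 2, "ax": 0, "ay": 0, "az": 0, "gripper": -1},
    {"x": 0, "y": 0, "z": 0.5, "ax": 0, "ay": 0, "az": 0, "gripper": -1},
    {"x": 0, "y": 0, "z": 0, "ax": 0, "ay": 0, "az": 0, "gripper": -1},
  ],
)

```text
clock: 2.17
position: [408.1, -162.0, 175.2]
ee_rot: [-0.0, 1.0, 0.0, -0.002]
contact_force: [-0.5, 0.4, -0.0]
gripper_width: 85.4
grasp_force: 0.0
```

Call:
send_rows(
  targets=[
    {"x": -0.9, "y": 1.8, "z": 0, "ax": 0, "ay": 0, "az": 0, "gripper": -1},
    {"x": -0.9, "y": 1.8, "z": 0, "ax": 0, "ay": 0, "az": 0, "gripper": -1},
    {"x": 0, "y": 0, "z": 0, "ax": 0, "ay": 0, "az": 0, "gripper": -1},
  ],
)

```text
clock: 2.42
position: [429.3, -125.0, 177.9]
ee_rot: [-0.001, 1.0, -0.0, 0.002]
contact_force: [0.5, -0.1, 0.4]
gripper_width: 85.4
grasp_force: 0.0
```

```bash
cat >> h.py <<'E'
def near(x,y,cam='wrist',name=None,r=45,zl=60,zh=130):
    m=arm.camera_model(cam); a,d=arm.get_image(cam); W=world(cam,d,m)
    if name: cv2.imwrite(f'pics/{name}.png',cv2.cvtColor(a,cv2.COLOR_RGB2BGR))
    k=(np.hypot(W[...,0]-x,W[...,1]-y)<r)&(W[...,2]>zl)&(W[...,2]<zh)
    p=W[k]; q=np.percentile(p,[1,99],axis=0) if len(p) else None
    s=arm.read_state(); print(len(p),'lo/hi',q.round(1) if q is not None else q,'mid',q.mean(0).round(1) if q is not None else q,'tcp',np.round(s['position'],1),'t',s['clock'])
    return a,W
E
python3 -c "
from h import *
near(426,-126,name='c')"
```

```text
3720 lo/hi [[ 395.6 -155.3   65.2]
 [ 449.  -101.8   95.4]] mid [ 422.3 -128.6   80.3] tcp [ 428.5 -125.6  177.7] t 2.4667
```

View pics/c.png

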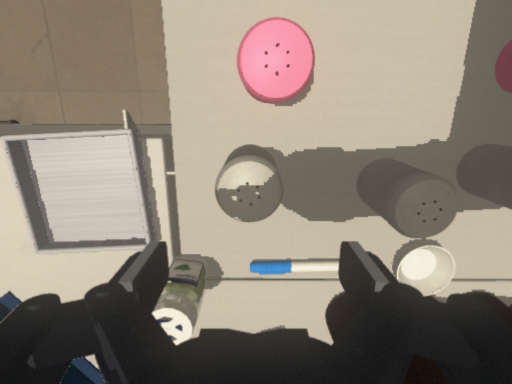

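The wrist view shows shaker C at (248,188), about 4 mm off in x, with clear room on both sides for the fingers. Going down.

Call:
send_rows(
  targets=[
    {"x": 0.4, "y": -0.2, "z": 2, "ax": 0, "ay": 0, "az": 0, "gripper": -1},
    {"x": 0, "y": 0, "z": 3, "ax": 0, "ay": 0, "az": 0, "gripper": -1},
    {"x": 0, "y": 0, "z": 3, "ax": 0, "ay": 0, "az": 0, "gripper": -1},
    {"x": 0, "y": 0, "z": 3, "ax": 0, "ay": 0, "az": 0, "gripper": -1},
    {"x": 0, "y": 0, "z": 2, "ax": 0, "ay": 0, "az": 0, "gripper": -1},
  ],
)

```text
clock: 2.88
position: [422.2, -128.8, 45.0]
ee_rot: [0.001, 1.0, -0.0, -0.001]
contact_force: [-0.9, -0.1, 0.4]
gripper_width: 85.5
grasp_force: 0.0
```

Call:
send_rows(
  targets=[
    {"x": 0, "y": 0, "z": 0, "ax": 0, "ay": 0, "az": 0, "gripper": -1},
    {"x": 0, "y": 0, "z": 0, "ax": 0, "ay": 0, "az": 0, "gripper": 0},
    {"x": 0, "y": 0, "z": 0, "ax": 0, "ay": 0, "az": 0, "gripper": 1},
    {"x": 0, "y": 0, "z": 0, "ax": 0, "ay": 0, "az": 0, "gripper": 1},
    {"x": 0, "y": 0, "z": 0, "ax": 0, "ay": 0, "az": 0, "gripper": 1},
  ],
)

```text
clock: 3.3
position: [424.6, -128.5, 48.5]
ee_rot: [-0.0, 1.0, -0.0, 0.002]
contact_force: [-1.0, -2.6, 6.2]
gripper_width: 58.1
grasp_force: 64.2
```

Call:
send_rows(
  targets=[
    {"x": 0, "y": 0, "z": 0, "ax": 0, "ay": 0, "az": 0, "gripper": 1},
    {"x": 0, "y": 0, "z": 0, "ax": 0, "ay": 0, "az": 0, "gripper": 1},
    {"x": 0, "y": 0, "z": 0, "ax": 0, "ay": 0, "az": 0, "gripper": 1},
  ],
)

```text
clock: 3.55
position: [424.6, -128.4, 48.4]
ee_rot: [-0.001, 1.0, -0.0, 0.002]
contact_force: [-1.1, -2.5, 7.8]
gripper_width: 58.0
grasp_force: 64.4
```

Call:
send_rows(
  targets=[
    {"x": 0, "y": 0, "z": -0.5, "ax": 0, "ay": 0, "az": 0, "gripper": 1},
    {"x": 0, "y": 0, "z": -1.5, "ax": 0, "ay": 0, "az": 0, "gripper": 1},
    {"x": 0, "y": 0, "z": -2, "ax": 0, "ay": 0, "az": 0, "gripper": 1},
    {"x": 0, "y": 0, "z": 0, "ax": 0, "ay": 0, "az": 0, "gripper": 1},
    {"x": 0, "y": 0, "z": 0, "ax": 0, "ay": 0, "az": 0, "gripper": 1},
  ],
)

```text
clock: 3.97
position: [423.6, -127.8, 87.4]
ee_rot: [0.0, 1.0, 0.0, 0.002]
contact_force: [-0.2, -0.3, -2.8]
gripper_width: 58.3
grasp_force: 65.5
```

Call:
send_rows(
  targets=[
    {"x": 0, "y": 0, "z": 0, "ax": 0, "ay": 0, "az": 0, "gripper": 1},
    {"x": 0, "y": 0, "z": 0, "ax": 0, "ay": 0, "az": 0, "gripper": 1},
    {"x": 0, "y": 0, "z": 0, "ax": 0, "ay": 0, "az": 0, "gripper": 1},
    {"x": 0, "y": 0, "z": 0, "ax": 0, "ay": 0, "az": 0, "gripper": 1},
    {"x": 0, "y": 0, "z": 0, "ax": 0, "ay": 0, "az": 0, "gripper": 1},
  ],
)

```text
clock: 4.38
position: [422.7, -128.1, 85.8]
ee_rot: [-0.0, 1.0, -0.0, -0.001]
contact_force: [0.5, -1.3, -2.0]
gripper_width: 58.1
grasp_force: 65.5
```

```bash
cat > f.py <<'E'
from h import *
F=[];
for i in range(8):
    arm.get_image('top'); s=arm.read_state(); F.append([*s['contact_force'],*s['joint_efforts'][1:3],*s['position']])
F=np.array(F); print(F[:,2].round(2),F.mean(0).round(2),s['clock'])
E
python3 f.py
```

```text
[-2.59 -2.75 -2.12 -2.67 -2.49 -2.31 -2.24 -2.19] [-1.0000e-01  1.0000e-02 -2.4200e+00 -2.7530e+01  1.3630e+01  4.2293e+02
 -1.2807e+02  8.6140e+01] 4.7833
```

2.42 N, so C is half full. I'll put it back where it stood.

Call:
send_rows(
  targets=[
    {"x": 0, "y": 0, "z": 1.5, "ax": 0, "ay": 0, "az": 0, "gripper": 1},
    {"x": 0, "y": 0, "z": 1.4, "ax": 0, "ay": 0, "az": 0, "gripper": 1},
    {"x": 0, "y": 0, "z": 0.5, "ax": 0, "ay": 0, "az": 0, "gripper": 1},
    {"x": 0, "y": 0, "z": 0.3, "ax": 0, "ay": 0, "az": 0, "gripper": 1},
    {"x": 0, "y": 0, "z": 0.2, "ax": 0, "ay": 0, "az": 0, "gripper": 1},
  ],
)

```text
clock: 5.2
position: [422.8, -128.3, 48.4]
ee_rot: [-0.001, 1.0, -0.0, -0.001]
contact_force: [-8.0, 4.7, 27.8]
gripper_width: 58.0
grasp_force: 68.3
```

Call:
send_rows(
  targets=[
    {"x": 0, "y": 0, "z": 0, "ax": 0, "ay": 0, "az": 0, "gripper": 1},
    {"x": 0, "y": 0, "z": 0, "ax": 0, "ay": 0, "az": 0, "gripper": 0},
    {"x": 0, "y": 0, "z": 0, "ax": 0, "ay": 0, "az": 0, "gripper": -1},
    {"x": 0, "y": 0, "z": 0, "ax": 0, "ay": 0, "az": 0, "gripper": -1},
    {"x": 0, "y": 0, "z": 0, "ax": 0, "ay": 0, "az": 0, "gripper": -1},
  ],
)

```text
clock: 5.62
position: [423.9, -128.1, 47.9]
ee_rot: [-0.0, 1.0, -0.0, 0.001]
contact_force: [1.1, -0.7, 0.5]
gripper_width: 85.6
grasp_force: 0.0
```

Call:
send_rows(
  targets=[
    {"x": 0, "y": 0, "z": -1.3, "ax": 0, "ay": 0, "az": 0, "gripper": -1},
    {"x": 0, "y": 0, "z": -3, "ax": 0, "ay": 0, "az": 0, "gripper": -1},
    {"x": 0, "y": 0, "z": -4, "ax": 0, "ay": 0, "az": 0, "gripper": -1},
    {"x": 0, "y": 0, "z": -4, "ax": 0, "ay": 0, "az": 0, "gripper": -1},
  ],
)

```text
clock: 5.95
position: [422.4, -128.2, 171.5]
ee_rot: [-0.0, 1.0, -0.0, -0.001]
contact_force: [0.9, 0.3, 0.4]
gripper_width: 85.3
grasp_force: 0.0
```

Call:
send_rows(
  targets=[
    {"x": -0.4, "y": 3.5, "z": 0, "ax": 0, "ay": 0, "az": 0, "gripper": -1},
    {"x": -0.4, "y": 4, "z": 0, "ax": 0, "ay": 0, "az": 0, "gripper": -1},
    {"x": -0.4, "y": 4, "z": 0, "ax": 0, "ay": 0, "az": 0, "gripper": -1},
    {"x": -0.4, "y": 3.3, "z": 0, "ax": 0, "ay": 0, "az": 0, "gripper": -1},
    {"x": 0, "y": 0, "z": 0, "ax": 0, "ay": 0, "az": 0, "gripper": -1},
  ],
)

```text
clock: 6.37
position: [440.6, 24.2, 171.1]
ee_rot: [-0.003, 1.0, 0.001, 0.002]
contact_force: [-0.0, -0.1, 0.4]
gripper_width: 85.3
grasp_force: 0.0
```

```bash
python3 -c "
from h import *
near(440,21)"
```

```text
3888 lo/hi [[410.4  -5.9  64.4]
 [463.4  47.9  95.4]] mid [436.9  21.   79.9] tcp [439.7  22.4 170.7] t 6.4167
```

Call:
send_rows(
  targets=[
    {"x": 0.1, "y": -0.1, "z": 2, "ax": 0, "ay": 0, "az": 0, "gripper": -1},
    {"x": 0, "y": 0, "z": 3, "ax": 0, "ay": 0, "az": 0, "gripper": -1},
    {"x": 0, "y": 0, "z": 3, "ax": 0, "ay": 0, "az": 0, "gripper": -1},
    {"x": 0, "y": 0, "z": 3, "ax": 0, "ay": 0, "az": 0, "gripper": -1},
    {"x": 0, "y": 0, "z": 1.2, "ax": 0, "ay": 0, "az": 0, "gripper": -1},
  ],
)

```text
clock: 6.83
position: [435.6, 17.2, 45.2]
ee_rot: [0.001, 1.0, -0.001, -0.003]
contact_force: [-0.7, 0.2, -0.8]
gripper_width: 85.5
grasp_force: 0.0
```

Call:
send_rows(
  targets=[
    {"x": 0, "y": 0, "z": 0, "ax": 0, "ay": 0, "az": 0, "gripper": -1},
    {"x": 0, "y": 0, "z": 0, "ax": 0, "ay": 0, "az": 0, "gripper": 0},
    {"x": 0, "y": 0, "z": 0, "ax": 0, "ay": 0, "az": 0, "gripper": 1},
    {"x": 0, "y": 0, "z": 0, "ax": 0, "ay": 0, "az": 0, "gripper": 1},
    {"x": 0, "y": 0, "z": 0, "ax": 0, "ay": 0, "az": 0, "gripper": 1},
  ],
)

```text
clock: 7.25
position: [439.2, 19.1, 50.0]
ee_rot: [-0.0, 1.0, 0.001, 0.002]
contact_force: [-0.5, -0.2, 4.0]
gripper_width: 58.1
grasp_force: 63.9
```

Call:
send_rows(
  targets=[
    {"x": 0, "y": 0, "z": 0, "ax": 0, "ay": 0, "az": 0, "gripper": 1},
    {"x": 0, "y": 0, "z": 0, "ax": 0, "ay": 0, "az": 0, "gripper": 1},
    {"x": 0, "y": 0, "z": 0, "ax": 0, "ay": 0, "az": 0, "gripper": 1},
  ],
)

```text
clock: 7.5
position: [439.2, 19.2, 49.9]
ee_rot: [-0.0, 1.0, 0.0, 0.002]
contact_force: [0.1, 0.0, 6.9]
gripper_width: 58.2
grasp_force: 64.1
```

Call:
send_rows(
  targets=[
    {"x": 0, "y": 0, "z": -1, "ax": 0, "ay": 0, "az": 0, "gripper": 1},
    {"x": 0, "y": 0, "z": -3, "ax": 0, "ay": 0, "az": 0, "gripper": 1},
    {"x": 0, "y": 0, "z": -4, "ax": 0, "ay": 0, "az": 0, "gripper": 1},
    {"x": 0, "y": 0, "z": -3, "ax": 0, "ay": 0, "az": 0, "gripper": 1},
    {"x": 0, "y": 0, "z": -1, "ax": 0, "ay": 0, "az": 0, "gripper": 1},
  ],
)

```text
clock: 7.92
position: [440.5, 19.7, 173.6]
ee_rot: [-0.0, 1.0, 0.002, 0.005]
contact_force: [0.8, 0.4, -1.3]
gripper_width: 57.9
grasp_force: 64.8
```

Call:
send_rows(
  targets=[
    {"x": 0, "y": 0, "z": 0, "ax": 0, "ay": 0, "az": 0, "gripper": 1},
    {"x": 0, "y": 0, "z": 0, "ax": 0, "ay": 0, "az": 0, "gripper": 1},
    {"x": 0, "y": 0, "z": 0, "ax": 0, "ay": 0, "az": 0, "gripper": 1},
    {"x": 0, "y": 0, "z": 0, "ax": 0, "ay": 0, "az": 0, "gripper": 1},
  ],
)

```text
clock: 8.25
position: [436.9, 18.6, 166.8]
ee_rot: [0.0, 1.0, -0.001, -0.002]
contact_force: [0.1, -0.3, -1.0]
gripper_width: 58.7
grasp_force: 64.7
```

```bash
python3 f.py
```

```text
[-2.12 -1.91 -1.62 -1.48 -1.24 -0.65 -1.51 -1.07] [ 6.0000e-02 -2.0000e-02 -1.4500e+00 -2.3670e+01  1.6510e+01  4.3760e+02
  1.8790e+01  1.6749e+02] 8.65
```

B weighs about 1.45 N, so it's the nearly empty one and goes in the pan at (450,-309).

Call:
send_rows(
  targets=[
    {"x": -0.1, "y": -2.5, "z": 0, "ax": 0, "ay": 0, "az": 0, "gripper": 1},
    {"x": -0.1, "y": -3.5, "z": 0, "ax": 0, "ay": 0, "az": 0, "gripper": 1},
    {"x": -0.1, "y": -4, "z": 0, "ax": 0, "ay": 0, "az": 0, "gripper": 1},
    {"x": -0.1, "y": -4, "z": 0, "ax": 0, "ay": 0, "az": 0, "gripper": 1},
    {"x": -0.1, "y": -4, "z": 0, "ax": 0, "ay": 0, "az": 0, "gripper": 1},
  ],
)

```text
clock: 9.07
position: [442.9, -162.6, 168.5]
ee_rot: [-0.001, 1.0, -0.0, 0.0]
contact_force: [1.1, 0.3, -1.0]
gripper_width: 57.9
grasp_force: 64.8
```

Call:
send_rows(
  targets=[
    {"x": -0.1, "y": -4, "z": 0, "ax": 0, "ay": 0, "az": 0, "gripper": 1},
    {"x": -0.2, "y": -4, "z": 0, "ax": 0, "ay": 0, "az": 0, "gripper": 1},
    {"x": -0.2, "y": -4, "z": 0, "ax": 0, "ay": 0, "az": 0, "gripper": 1},
    {"x": -0.2, "y": -2.8, "z": 0, "ax": 0, "ay": 0, "az": 0, "gripper": 1},
    {"x": 0, "y": 0, "z": 0, "ax": 0, "ay": 0, "az": 0, "gripper": 1},
  ],
)

```text
clock: 9.48
position: [450.3, -313.6, 167.7]
ee_rot: [0.002, 1.0, -0.001, 0.0]
contact_force: [1.3, -0.8, -0.6]
gripper_width: 58.1
grasp_force: 64.9
```

```bash
python3 - <<'E'
from h import *
a,W=near(450,-309,name='d',r=110,zl=18,zh=32)
a,W=near(450,-309,cam='top',r=110,zl=18,zh=32)
E
```

```text
2312 lo/hi [[ 379.4 -378.7   21.9]
 [ 508.  -242.5   26.5]] mid [ 443.7 -310.6   24.2] tcp [ 449.7 -311.5  167.5] t 9.5333
112 lo/hi [[ 384.3 -378.9   18.2]
 [ 517.  -302.4   30. ]] mid [ 450.7 -340.6   24.1] tcp [ 449.5 -310.   167.5] t 9.5833
```

View pics/d.png

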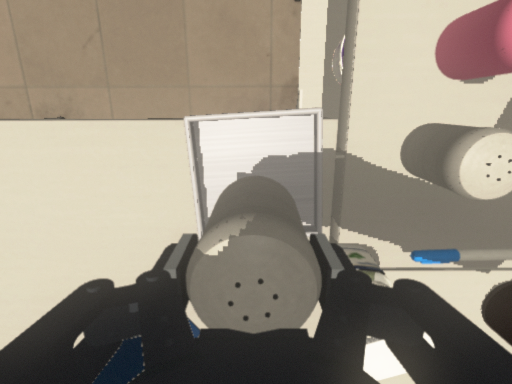

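The wrist view shows the shaker held upright over the pan, whose rim spans columns 186-322. It's centred to within a few mm, so I'm lowering it.

Call:
send_rows(
  targets=[
    {"x": 0, "y": 0, "z": 2, "ax": 0, "ay": 0, "az": 0, "gripper": 1},
    {"x": 0, "y": 0, "z": 3.5, "ax": 0, "ay": 0, "az": 0, "gripper": 1},
    {"x": 0, "y": 0, "z": 3, "ax": 0, "ay": 0, "az": 0, "gripper": 1},
    {"x": 0, "y": 0, "z": 1.5, "ax": 0, "ay": 0, "az": 0, "gripper": 1},
    {"x": 0, "y": 0, "z": 0.5, "ax": 0, "ay": 0, "az": 0, "gripper": 1},
  ],
)

```text
clock: 10.0
position: [448.0, -307.0, 60.4]
ee_rot: [-0.001, 1.0, 0.001, -0.003]
contact_force: [-0.2, -0.2, -1.9]
gripper_width: 58.1
grasp_force: 64.9
```

Call:
send_rows(
  targets=[
    {"x": 0, "y": 0, "z": 0.2, "ax": 0, "ay": 0, "az": 0, "gripper": 1},
    {"x": 0, "y": 0, "z": 0.1, "ax": 0, "ay": 0, "az": 0, "gripper": 1},
    {"x": 0, "y": 0, "z": 0.1, "ax": 0, "ay": 0, "az": 0, "gripper": 1},
    {"x": 0, "y": 0, "z": 0, "ax": 0, "ay": 0, "az": 0, "gripper": 1},
  ],
)

```text
clock: 10.33
position: [451.0, -309.1, 60.6]
ee_rot: [-0.0, 1.0, -0.0, 0.001]
contact_force: [-0.5, 0.7, -0.5]
gripper_width: 58.0
grasp_force: 64.9
```

Call:
send_rows(
  targets=[
    {"x": 0, "y": 0, "z": 0.1, "ax": 0, "ay": 0, "az": 0, "gripper": 1},
    {"x": 0, "y": 0, "z": 0.1, "ax": 0, "ay": 0, "az": 0, "gripper": 1},
    {"x": 0, "y": 0, "z": 0.1, "ax": 0, "ay": 0, "az": 0, "gripper": 1},
    {"x": 0, "y": 0, "z": 0, "ax": 0, "ay": 0, "az": 0, "gripper": 1},
  ],
)

```text
clock: 10.67
position: [450.0, -309.1, 56.3]
ee_rot: [0.0, 1.0, 0.0, 0.0]
contact_force: [-0.1, -0.4, -1.9]
gripper_width: 58.2
grasp_force: 64.9
```

```bash
python3 f.py
```

```text
[-2.06 -1.15 -1.21 -1.33 -0.5  -2.   -1.33 -0.89] [-1.1000e-01  1.0000e-01 -1.3100e+00 -3.7380e+01  1.3740e+01  4.5001e+02
 -3.0911e+02  5.6320e+01] 11.0667
```

Call:
send_rows(
  targets=[
    {"x": 0, "y": 0, "z": 0.1, "ax": 0, "ay": 0, "az": 0, "gripper": 1},
    {"x": 0, "y": 0, "z": 0.1, "ax": 0, "ay": 0, "az": 0, "gripper": 1},
    {"x": 0, "y": 0, "z": 0, "ax": 0, "ay": 0, "az": 0, "gripper": 1},
  ],
)

```text
clock: 11.32
position: [449.9, -309.0, 54.1]
ee_rot: [-0.0, 1.0, 0.0, -0.0]
contact_force: [0.0, -0.6, -1.0]
gripper_width: 58.0
grasp_force: 64.9
```

Call:
send_rows(
  targets=[
    {"x": 0, "y": 0, "z": 0.1, "ax": 0, "ay": 0, "az": 0, "gripper": 1},
    {"x": 0, "y": 0, "z": 0, "ax": 0, "ay": 0, "az": 0, "gripper": 1},
    {"x": 0, "y": 0, "z": 0, "ax": 0, "ay": 0, "az": 0, "gripper": 1},
  ],
)

```text
clock: 11.57
position: [449.9, -309.0, 53.2]
ee_rot: [-0.0, 1.0, 0.0, -0.0]
contact_force: [0.6, -0.1, -1.9]
gripper_width: 57.9
grasp_force: 64.9
```

Call:
send_rows(
  targets=[
    {"x": 0, "y": 0, "z": 0.05, "ax": 0, "ay": 0, "az": 0, "gripper": 1},
    {"x": 0, "y": 0, "z": 0, "ax": 0, "ay": 0, "az": 0, "gripper": 1},
    {"x": 0, "y": 0, "z": 0, "ax": 0, "ay": 0, "az": 0, "gripper": 1},
  ],
)

```text
clock: 11.82
position: [450.1, -309.1, 53.1]
ee_rot: [-0.0, 1.0, -0.0, 0.0]
contact_force: [-0.9, 0.1, 1.5]
gripper_width: 58.0
grasp_force: 65.1
```

Call:
send_rows(
  targets=[
    {"x": 0, "y": 0, "z": 0.05, "ax": 0, "ay": 0, "az": 0, "gripper": 1},
    {"x": 0, "y": 0, "z": 0, "ax": 0, "ay": 0, "az": 0, "gripper": 1},
    {"x": 0, "y": 0, "z": 0, "ax": 0, "ay": 0, "az": 0, "gripper": 1},
  ],
)

```text
clock: 12.07
position: [450.2, -309.1, 53.0]
ee_rot: [-0.0, 1.0, -0.0, 0.0]
contact_force: [-1.0, 1.8, 6.5]
gripper_width: 57.9
grasp_force: 65.5
```

```bash
python3 f.py
```

```text
[4.89 5.19 5.62 5.34 5.37 4.4  5.79 5.06] [  -1.25    1.93    5.21  -34.23   12.92  450.2  -309.1    53.02] 12.4667
```

It's resting on the pan floor. Now I'll release, rise and head for A at (424,132).

Call:
send_rows(
  targets=[
    {"x": 0, "y": 0, "z": 0, "ax": 0, "ay": 0, "az": 0, "gripper": 0.3},
    {"x": 0, "y": 0, "z": 0, "ax": 0, "ay": 0, "az": 0, "gripper": -0.3},
    {"x": 0, "y": 0, "z": 0, "ax": 0, "ay": 0, "az": 0, "gripper": -1},
    {"x": 0, "y": 0, "z": 0, "ax": 0, "ay": 0, "az": 0, "gripper": -1},
    {"x": 0, "y": 0, "z": 0, "ax": 0, "ay": 0, "az": 0, "gripper": -1},
  ],
)

```text
clock: 12.88
position: [450.1, -309.1, 52.1]
ee_rot: [-0.0, 1.0, -0.0, 0.0]
contact_force: [-0.2, -1.4, 0.3]
gripper_width: 85.3
grasp_force: 0.0
```

Call:
send_rows(
  targets=[
    {"x": 0, "y": 0, "z": -1.3, "ax": 0, "ay": 0, "az": 0, "gripper": -1},
    {"x": 0, "y": 0, "z": -3, "ax": 0, "ay": 0, "az": 0, "gripper": -1},
    {"x": 0, "y": 0, "z": -4, "ax": 0, "ay": 0, "az": 0, "gripper": -1},
    {"x": 0, "y": 0, "z": -3.5, "ax": 0, "ay": 0, "az": 0, "gripper": -1},
    {"x": 0, "y": 2, "z": 0, "ax": 0, "ay": 0, "az": 0, "gripper": -1},
  ],
)

```text
clock: 13.3
position: [454.6, -292.8, 177.9]
ee_rot: [0.0, 1.0, -0.004, 0.007]
contact_force: [1.6, 0.1, -0.2]
gripper_width: 85.4
grasp_force: 0.0
```

Call:
send_rows(
  targets=[
    {"x": 0.2, "y": 4, "z": 0, "ax": 0, "ay": 0, "az": 0, "gripper": -1},
    {"x": 0.2, "y": 4, "z": 0, "ax": 0, "ay": 0, "az": 0, "gripper": -1},
    {"x": 0.2, "y": 4, "z": 0, "ax": 0, "ay": 0, "az": 0, "gripper": -1},
    {"x": 0.2, "y": 4, "z": 0, "ax": 0, "ay": 0, "az": 0, "gripper": -1},
    {"x": 0.2, "y": 4, "z": 0, "ax": 0, "ay": 0, "az": 0, "gripper": -1},
  ],
)

```text
clock: 13.72
position: [439.5, -87.5, 170.3]
ee_rot: [0.0, 1.0, 0.0, 0.0]
contact_force: [1.0, 1.1, -0.1]
gripper_width: 85.5
grasp_force: 0.0
```

Call:
send_rows(
  targets=[
    {"x": 0.3, "y": 4, "z": 0, "ax": 0, "ay": 0, "az": 0, "gripper": -1},
    {"x": 0.3, "y": 4, "z": 0, "ax": 0, "ay": 0, "az": 0, "gripper": -1},
    {"x": 0.3, "y": 4, "z": 0, "ax": 0, "ay": 0, "az": 0, "gripper": -1},
    {"x": 0.3, "y": 4, "z": 0, "ax": 0, "ay": 0, "az": 0, "gripper": -1},
    {"x": 0.3, "y": 4, "z": 0, "ax": 0, "ay": 0, "az": 0, "gripper": -1},
  ],
)

```text
clock: 14.13
position: [424.4, 112.8, 170.5]
ee_rot: [-0.0, 1.0, 0.0, 0.0]
contact_force: [0.1, -0.3, -0.3]
gripper_width: 85.2
grasp_force: 0.0
```

Call:
send_rows(
  targets=[
    {"x": 0, "y": 2.1, "z": 0, "ax": 0, "ay": 0, "az": 0, "gripper": -1},
    {"x": 0, "y": 0, "z": 0, "ax": 0, "ay": 0, "az": 0, "gripper": -1},
  ],
)

```text
clock: 14.3
position: [425.5, 135.6, 170.5]
ee_rot: [-0.003, 1.0, 0.001, 0.001]
contact_force: [0.1, -0.1, 0.4]
gripper_width: 85.5
grasp_force: 0.0
```

```bash
python3 -c "
from h import *
near(424,132)
near(424,-128,cam='top')
near(450,-309,cam='top')"
```

```text
3912 lo/hi [[394.6 104.5  63.6]
 [447.9 157.8  95.4]] mid [421.3 131.1  79.5] tcp [425.  133.9 170.2] t 14.35
301 lo/hi [[ 396.4 -153.3   68.8]
 [ 450.6  -98.8   98.2]] mid [ 423.5 -126.    83.5] tcp [424.7 132.6 170. ] t 14.4
326 lo/hi [[ 423.9 -332.3   63.9]
 [ 479.5 -277.2  102.7]] mid [ 451.7 -304.7   83.3] tcp [424.6 131.8 170. ] t 14.45
```

Call:
send_rows(
  targets=[
    {"x": 0.1, "y": 0, "z": 2, "ax": 0, "ay": 0, "az": 0, "gripper": -1},
    {"x": 0, "y": 0, "z": 3, "ax": 0, "ay": 0, "az": 0, "gripper": -1},
    {"x": 0, "y": 0, "z": 3, "ax": 0, "ay": 0, "az": 0, "gripper": -1},
    {"x": 0, "y": 0, "z": 3, "ax": 0, "ay": 0, "az": 0, "gripper": -1},
    {"x": 0, "y": 0, "z": 1.2, "ax": 0, "ay": 0, "az": 0, "gripper": -1},
  ],
)

```text
clock: 14.87
position: [421.9, 129.1, 45.2]
ee_rot: [0.002, 1.0, -0.002, -0.003]
contact_force: [-0.4, 0.2, -0.1]
gripper_width: 85.5
grasp_force: 0.0
```

Call:
send_rows(
  targets=[
    {"x": 0, "y": 0, "z": 0, "ax": 0, "ay": 0, "az": 0, "gripper": -1},
    {"x": 0, "y": 0, "z": 0, "ax": 0, "ay": 0, "az": 0, "gripper": 0},
    {"x": 0, "y": 0, "z": 0, "ax": 0, "ay": 0, "az": 0, "gripper": 1},
    {"x": 0, "y": 0, "z": 0, "ax": 0, "ay": 0, "az": 0, "gripper": 1},
    {"x": 0, "y": 0, "z": 0, "ax": 0, "ay": 0, "az": 0, "gripper": 1},
  ],
)

```text
clock: 15.28
position: [424.8, 131.7, 50.0]
ee_rot: [-0.0, 1.0, 0.0, 0.001]
contact_force: [-0.1, -4.1, 4.7]
gripper_width: 57.8
grasp_force: 64.0
```

Call:
send_rows(
  targets=[
    {"x": 0, "y": 0, "z": 0, "ax": 0, "ay": 0, "az": 0, "gripper": 1},
    {"x": 0, "y": 0, "z": 0, "ax": 0, "ay": 0, "az": 0, "gripper": 1},
    {"x": 0, "y": 0, "z": 0, "ax": 0, "ay": 0, "az": 0, "gripper": 1},
  ],
)

```text
clock: 15.53
position: [424.8, 131.7, 50.0]
ee_rot: [-0.0, 1.0, 0.0, 0.001]
contact_force: [1.1, -4.8, 6.6]
gripper_width: 57.4
grasp_force: 64.2
```

Call:
send_rows(
  targets=[
    {"x": 0, "y": 0, "z": -1, "ax": 0, "ay": 0, "az": 0, "gripper": 1},
    {"x": 0, "y": 0, "z": -3, "ax": 0, "ay": 0, "az": 0, "gripper": 1},
    {"x": 0, "y": 0, "z": -4, "ax": 0, "ay": 0, "az": 0, "gripper": 1},
    {"x": 0, "y": 0, "z": -3, "ax": 0, "ay": 0, "az": 0, "gripper": 1},
    {"x": 0, "y": 0, "z": -1, "ax": 0, "ay": 0, "az": 0, "gripper": 1},
  ],
)

```text
clock: 15.95
position: [425.8, 133.3, 173.1]
ee_rot: [-0.0, 1.0, 0.003, 0.004]
contact_force: [1.6, 3.0, -6.8]
gripper_width: 57.3
grasp_force: 66.4
```

Call:
send_rows(
  targets=[
    {"x": -0.6, "y": 2.5, "z": 0, "ax": 0, "ay": 0, "az": 0, "gripper": 1},
    {"x": -0.6, "y": 4, "z": 0, "ax": 0, "ay": 0, "az": 0, "gripper": 1},
    {"x": -0.6, "y": 4, "z": 0, "ax": 0, "ay": 0, "az": 0, "gripper": 1},
    {"x": -0.6, "y": 4, "z": 0, "ax": 0, "ay": 0, "az": 0, "gripper": 1},
    {"x": -0.6, "y": 4, "z": 0, "ax": 0, "ay": 0, "az": 0, "gripper": 1},
  ],
)

```text
clock: 16.37
position: [453.0, 318.3, 168.0]
ee_rot: [0.0, 1.0, 0.0, -0.001]
contact_force: [1.5, 0.2, -4.5]
gripper_width: 57.7
grasp_force: 67.3
```

Call:
send_rows(
  targets=[
    {"x": -0.4, "y": 2.6, "z": 0, "ax": 0, "ay": 0, "az": 0, "gripper": 1},
    {"x": 0, "y": 0, "z": 0, "ax": 0, "ay": 0, "az": 0, "gripper": 1},
    {"x": 0, "y": 0, "z": 0, "ax": 0, "ay": 0, "az": 0, "gripper": 1},
    {"x": 0, "y": 0, "z": 0, "ax": 0, "ay": 0, "az": 0, "gripper": 1},
  ],
)

```text
clock: 16.7
position: [456.8, 342.2, 167.3]
ee_rot: [0.0, 1.0, -0.001, -0.001]
contact_force: [-0.1, -1.0, -4.6]
gripper_width: 56.9
grasp_force: 68.0
```

```bash
python3 f.py
```

```text
[-5.52 -5.41 -4.64 -5.18 -4.99 -4.96 -4.47 -5.16] [ 1.8000e-01 -3.4000e-01 -5.0400e+00 -3.7950e+01  1.8790e+01  4.5769e+02
  3.4203e+02  1.6833e+02] 17.1
```

A weighs 5.0 N, so it's the full one. Lowering it onto the tray.

Call:
send_rows(
  targets=[
    {"x": 0, "y": 0, "z": 2, "ax": 0, "ay": 0, "az": 0, "gripper": 1},
    {"x": 0, "y": 0, "z": 3.5, "ax": 0, "ay": 0, "az": 0, "gripper": 1},
    {"x": 0, "y": 0, "z": 3, "ax": 0, "ay": 0, "az": 0, "gripper": 1},
    {"x": 0, "y": 0, "z": 1.5, "ax": 0, "ay": 0, "az": 0, "gripper": 1},
    {"x": 0, "y": 0, "z": 0.5, "ax": 0, "ay": 0, "az": 0, "gripper": 1},
  ],
)

```text
clock: 17.52
position: [456.5, 341.0, 60.1]
ee_rot: [0.0, 1.0, -0.002, -0.002]
contact_force: [-0.9, 0.1, -5.4]
gripper_width: 57.4
grasp_force: 67.9
```

Call:
send_rows(
  targets=[
    {"x": 0, "y": 0, "z": 0.1, "ax": 0, "ay": 0, "az": 0, "gripper": 1},
    {"x": 0, "y": 0, "z": 0.1, "ax": 0, "ay": 0, "az": 0, "gripper": 1},
    {"x": 0, "y": 0, "z": 0.1, "ax": 0, "ay": 0, "az": 0, "gripper": 1},
    {"x": 0, "y": 0, "z": 0, "ax": 0, "ay": 0, "az": 0, "gripper": 1},
    {"x": 0, "y": 0, "z": 0, "ax": 0, "ay": 0, "az": 0, "gripper": 1},
  ],
)

```text
clock: 17.93
position: [458.4, 343.5, 61.5]
ee_rot: [-0.0, 1.0, 0.001, 0.001]
contact_force: [-0.5, -0.6, -3.6]
gripper_width: 57.7
grasp_force: 68.0
```

Call:
send_rows(
  targets=[
    {"x": 0, "y": 0, "z": 0, "ax": 0, "ay": 0, "az": 0, "gripper": 1},
    {"x": 0, "y": 0, "z": 0.1, "ax": 0, "ay": 0, "az": 0, "gripper": 1},
    {"x": 0, "y": 0, "z": 0, "ax": 0, "ay": 0, "az": 0, "gripper": 1},
    {"x": 0, "y": 0, "z": 0, "ax": 0, "ay": 0, "az": 0, "gripper": 1},
  ],
)

```text
clock: 18.27
position: [457.9, 342.9, 59.4]
ee_rot: [-0.0, 1.0, -0.0, -0.0]
contact_force: [0.2, -0.4, -4.0]
gripper_width: 57.5
grasp_force: 68.0
```

Call:
send_rows(
  targets=[
    {"x": 0, "y": 0, "z": 0.15, "ax": 0, "ay": 0, "az": 0, "gripper": 1},
    {"x": 0, "y": 0, "z": 0.15, "ax": 0, "ay": 0, "az": 0, "gripper": 1},
    {"x": 0, "y": 0, "z": 0.1, "ax": 0, "ay": 0, "az": 0, "gripper": 1},
    {"x": 0, "y": 0, "z": 0, "ax": 0, "ay": 0, "az": 0, "gripper": 1},
    {"x": 0, "y": 0, "z": 0, "ax": 0, "ay": 0, "az": 0, "gripper": 1},
  ],
)

```text
clock: 18.68
position: [457.9, 342.9, 55.1]
ee_rot: [-0.0, 1.0, -0.0, -0.0]
contact_force: [0.6, 0.5, -4.5]
gripper_width: 57.6
grasp_force: 68.0
```

Call:
send_rows(
  targets=[
    {"x": 0, "y": 0, "z": 0.1, "ax": 0, "ay": 0, "az": 0, "gripper": 1},
    {"x": 0, "y": 0, "z": 0, "ax": 0, "ay": 0, "az": 0, "gripper": 1},
    {"x": 0, "y": 0, "z": 0.05, "ax": 0, "ay": 0, "az": 0, "gripper": 1},
    {"x": 0, "y": 0, "z": 0, "ax": 0, "ay": 0, "az": 0, "gripper": 1},
    {"x": 0, "y": 0, "z": 0, "ax": 0, "ay": 0, "az": 0, "gripper": 1},
  ],
)

```text
clock: 19.1
position: [458.0, 342.9, 53.8]
ee_rot: [-0.0, 1.0, 0.0, 0.0]
contact_force: [0.0, 0.4, -4.4]
gripper_width: 57.6
grasp_force: 68.0
```

Call:
send_rows(
  targets=[
    {"x": 0, "y": 0, "z": 0.05, "ax": 0, "ay": 0, "az": 0, "gripper": 1},
    {"x": 0, "y": 0, "z": 0, "ax": 0, "ay": 0, "az": 0, "gripper": 1},
    {"x": 0, "y": 0, "z": 0, "ax": 0, "ay": 0, "az": 0, "gripper": 1},
  ],
)

```text
clock: 19.35
position: [457.9, 342.9, 53.3]
ee_rot: [-0.0, 1.0, -0.0, -0.0]
contact_force: [-1.2, 0.4, -4.5]
gripper_width: 57.5
grasp_force: 68.0
```

Call:
send_rows(
  targets=[
    {"x": 0, "y": 0, "z": 0.05, "ax": 0, "ay": 0, "az": 0, "gripper": 1},
    {"x": 0, "y": 0, "z": 0, "ax": 0, "ay": 0, "az": 0, "gripper": 1},
    {"x": 0, "y": 0, "z": 0, "ax": 0, "ay": 0, "az": 0, "gripper": 1},
  ],
)

```text
clock: 19.6
position: [458.0, 343.0, 52.9]
ee_rot: [-0.0, 1.0, 0.0, 0.0]
contact_force: [-1.2, 0.1, -4.7]
gripper_width: 57.5
grasp_force: 68.2
```

Call:
send_rows(
  targets=[
    {"x": 0, "y": 0, "z": 0.05, "ax": 0, "ay": 0, "az": 0, "gripper": 1},
    {"x": 0, "y": 0, "z": 0, "ax": 0, "ay": 0, "az": 0, "gripper": 1},
    {"x": 0, "y": 0, "z": 0, "ax": 0, "ay": 0, "az": 0, "gripper": 1},
  ],
)

```text
clock: 19.85
position: [458.1, 343.0, 52.8]
ee_rot: [-0.0, 1.0, 0.0, 0.0]
contact_force: [-0.6, -1.0, -0.4]
gripper_width: 57.5
grasp_force: 68.5
```

Touching down: the tray now carries the weight. Releasing and backing off.

Call:
send_rows(
  targets=[
    {"x": 0, "y": 0, "z": 0.03, "ax": 0, "ay": 0, "az": 0, "gripper": 1},
    {"x": 0, "y": 0, "z": 0, "ax": 0, "ay": 0, "az": 0, "gripper": 0.3},
    {"x": 0, "y": 0, "z": 0, "ax": 0, "ay": 0, "az": 0, "gripper": -0.3},
    {"x": 0, "y": 0, "z": 0, "ax": 0, "ay": 0, "az": 0, "gripper": -1},
    {"x": 0, "y": 0, "z": 0, "ax": 0, "ay": 0, "az": 0, "gripper": -1},
  ],
)

```text
clock: 20.27
position: [458.4, 343.5, 52.1]
ee_rot: [-0.0, 1.0, 0.001, 0.001]
contact_force: [0.3, -0.2, -0.6]
gripper_width: 79.6
grasp_force: 0.0
```

Call:
send_rows(
  targets=[
    {"x": 0, "y": 0, "z": 0, "ax": 0, "ay": 0, "az": 0, "gripper": -1},
    {"x": 0, "y": 0, "z": -1.5, "ax": 0, "ay": 0, "az": 0, "gripper": -1},
    {"x": 0, "y": 0, "z": -3, "ax": 0, "ay": 0, "az": 0, "gripper": -1},
    {"x": 0, "y": 0, "z": -4, "ax": 0, "ay": 0, "az": 0, "gripper": -1},
    {"x": 0, "y": 0, "z": -4, "ax": 0, "ay": 0, "az": 0, "gripper": -1},
  ],
)

```text
clock: 20.68
position: [457.7, 342.6, 177.6]
ee_rot: [-0.0, 1.0, -0.001, -0.001]
contact_force: [0.3, 1.4, 0.3]
gripper_width: 85.1
grasp_force: 0.0
```

Call:
send_rows(
  targets=[
    {"x": 0, "y": 0, "z": -2, "ax": 0, "ay": 0, "az": 0, "gripper": -1},
    {"x": 0, "y": 0, "z": 0, "ax": 0, "ay": 0, "az": 0, "gripper": -1},
    {"x": 0, "y": 0, "z": 0, "ax": 0, "ay": 0, "az": 0, "gripper": -1},
  ],
)

```text
clock: 20.93
position: [458.3, 343.6, 198.4]
ee_rot: [0.0, 1.0, 0.002, 0.001]
contact_force: [-0.2, -0.3, -0.6]
gripper_width: 85.4
grasp_force: 0.0
```

```bash
python3 -c "
from h import *
near(457,343,name='e')
near(424,-128,cam='top',name='f')
near(450,-309,cam='top')
a=cv2.imread('pics/e.png');b=cv2.imread('pics/f.png')
cv2.imwrite('pics/g.png',cv2.resize(np.hstack([a,b]),(800,300)))"
```

```text
3251 lo/hi [[427.9 316.1  64.7]
 [481.3 369.9  98.2]] mid [454.6 343.   81.5] tcp [457.6 342.8 196.6] t 20.9833
305 lo/hi [[ 396.4 -153.9   64.3]
 [ 451.1  -98.8   99.9]] mid [ 423.8 -126.4   82.1] tcp [457.3 342.5 195.7] t 21.0333
326 lo/hi [[ 424.  -332.8   63.2]
 [ 478.9 -277.2  101.7]] mid [ 451.4 -305.    82.5] tcp [457.3 342.3 195.3] t 21.0833
```

View pics/g.png

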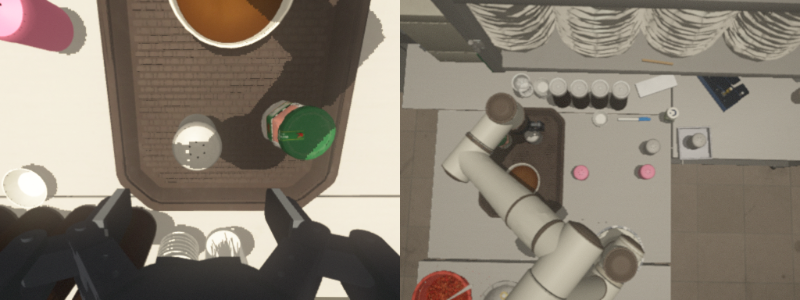

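The wrist view (left) shows the full shaker upright on the tray at (197,142). The top view (right) shows the nearly empty one in the pan at (698,140), and the half-full one where it stood at (653,146).

```bash
python3 -c "
from bench import arm
print(arm.job_done())"
```

```text
the job is handed in; nothing more can be done
None
```

I handed the job in at about 21 s: the full shaker (5.0 N) stands upright on the tray, the nearly empty one (about 1.4 N) stands in the pan, and the half-full one (2.4 N) is back where it stood; the judge's result wasn't shown.

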